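# Count along the spice rack and push the tin into the third gap

### The job

Starting at the end of the wooden spice rack where the lidded mug stands, run your closed fingertips along the top of its rubber rail, in light contact all the way, from the middle of the first gap over the second to the middle of the third gap, and stop there. Then push the metal tin that stands in front of the rack over the counter into that third gap, fully home against the back board and upright, and draw the hand away from everything. Never lift or tip the tin, and leave the mug, the mill, the jars and the frog where they are.

Things in the scene. Friction and masses are not known exactly. Their poses are not given: they have to be found in the camera images.
- rack: Wooden spice rack fixed to the counter, 342 mm long (y axis), x from -35 mm (open front, robot side) to +38 mm (back board). Origin: centre of underside, on the counter; z up. Seven 6 mm dividers at y = -168 to 168 mm in steps of 56 make six gaps, each 50 mm wide, centred at y = -140, -84, -28, 28, 84, 140 mm, no floor. Squat jars stand in the two end gaps, the rest are empty.
- rack_front (a point): Middle of the rack's open front at counter height: x = -35 mm in the rack's frame, y = 0, on the nose of the middle divider. Dividers are 18 mm high from x = -35 to +14 mm (rounded noses) and 50 mm high from there to the back board. The end gap next to the lidded mug is the first: the third is centred at y = +28 mm if the mug is on the rack's +y side, -28 mm if on its -y side.
- rack_back (a point): Middle of the back board's inner face at counter height: x = +30 mm in the rack's frame, y = 0. A tin fully home touches this face, its axis then at x = +8 mm in the rack's frame.
- rail: Black rubber rail on posts right above the 34 mm high back board, 14 mm wide, 8 mm thick, 342 mm long, parallel to the rack's y axis. Origin: centre of its underside, at x = +34 mm of the rack, 67 mm up, so its upper face is 75 mm above the counter. Sprung: it gives up to 6 mm downwards, about 0.5 N per mm after the first 0.7 N, then is hard. Pressing 2 to 4 mm into it keeps a light contact.
- tin: Closed round metal spice tin, 44 mm in diameter, 60 mm high, about 0.15 kg, loose, upright on the counter 98 to 122 mm in front of the rack's origin, up to 90 mm to either side. Origin: centre of its underside. It slides without tipping when pushed 25 to 40 mm above the counter (over the low dividers); two fingertips about 30 mm apart cradle it.
- mug: White ceramic mug with a lid and a round lid knob, 84 mm across, 113 mm high, handle reaching 71 mm from its axis, standing beside one end of the rack, its axis 250 to 270 mm from the rack's origin. Marks the end from which the gaps are counted. Origin: centre of its underside.
- mill: Dark wooden pepper mill, 56 mm across the foot, 108 mm high, standing beside the rack's other end. Origin: centre of its underside. Leave alone.
- jar_a: Amber jar with black cap, 38 mm wide, 52 mm high, in the rack's end gap at y = +140 mm. Origin: centre of its underside. Leave alone.
- jar_b: The same jar in the end gap at y = -140 mm. Leave alone.
- frog: Small green plastic frog clicker, 44 x 34 x 23 mm, on the counter in front of the rack, 190 to 220 mm to its +y side. Origin: centre of its underside. Leave alone.
Things that resemble listed ones, but are neither listed nor needed, are in the scene too. Leave any green or yellow look-alike of the tin alone.

How it is judged:
By the outcome, as a careful person would: the job done as asked, in the order asked, and still so for the second after the job is handed in, with the robot touching nothing.
It also fails if it takes over 64 s, if anything falls off the work surface, if the arm or the gripper's body presses on something with over 40 N, if the wrist force passes 120 N, or if a joint passes its speed limit or range.

### The arm

A 7-joint arm with a two-finger parallel gripper is mounted at the origin on the work surface. World frame = base frame: x ahead of the robot, y to its left, z up, the work surface at z = 0. Lengths are in mm, angles in rad, forces in N, time in s.
With the tool pointing down it reaches from about 400 to 925 mm from the base axis. Payload 5.6 kg.
Tool frame: the origin (TCP) lies between the finger pads; the fingertips stand 25 mm ahead of it and the grasp point (between the pads) lies 6 mm ahead of it; z points along the fingers, y is the direction in which the jaws open and shut (so a half turn about z gives the same grasp; the last joint's range is limited). The gripper opens to 85 mm and grips with 20 to 120 N. Pads are 22 mm wide; open, the fingers measure 114 mm over their backs; the gripper's body (76 mm by 85 mm) begins 54 mm behind the grasp point. The pads swing forward as they close: fully open they stand 13 mm farther back than shut.
Start: joints at [-1.245, 0.468, -0.012, 1.603, 0.006, 1.071, -0.056], TCP at [234.362, 606.285, 256.29] pointing down, gripper open.
Joint ranges: [-2.53, 2.53], [-0.31, 2.02], [-1.57, 1.55], [0.28, 2.44], [-1.29, 4.43], [0.15, 1.84], [-2.92, 2.92]. Speed limits (rad/s): [2.57, 2.57, 3.14, 3.14, 3.14, 3.14, 3.14].

### API

Orientations are given as a rotation vector (axis times angle).
In Python, from bench import r gives the robot as it stands.
- The arm moves only by the tool arm_command, never from a script. Its argument "deltas" is a list of rows, each a list of 7 numbers: the opening, from 0 (shut) to 1 (fully open), then the shift along the tool's x, y, z in cm, then the turn, a rotation vector about the tool's x, y, z in rad. In form: [[grip, dx, dy, dz, rx, ry, rz], ...]. A call has 1 to 12 rows; each row shifts and turns the commanded pose from where the row before left it, along the tool's axes as they then stand; what a row does not reach is not made up. A row lasts 1/8 s, in which the tool goes at most 62.5 mm and 10.7 degrees, less where a joint would pass 70% of its speed; a pose out of reach is approached as far as the arm can. A call with a gripper value outside its range is refused whole. The fingers move at their own pace and stop on an object; "force" is the grip in N (left out, the last holds). Time passes only in rows, so rows that do not move let the fingers close. It gives the time, the measured TCP pose, the force and the opening at its end, in the units of the state.
- r.state(): the state, without advancing time (a new reading comes with each control period).
- r.snapshot(name): name is "scene" or "top" or "wrist"; returns the picture (420x560x3 uint8, red, green, blue); there is no depth.
- r.calibration(name): a dict with "mtx" (3x3 intrinsics, pixels), "xyz" and "attitude" of the camera in the world. Camera axes: x right, y down, z forward; pixel columns grow to the right and rows downward; lengths in mm; the calibration is good to about 2 mm. The wrist camera is an equidistant fisheye: a pixel r from the principal point sees the ray r / f radians off the axis. A picture is of the moment at which its call begins: read the wrist's pose just before it. calibration takes no time and is no camera call; for the wrist camera it gives the pose at the moment of the call.
- r.close_job(): hands the job in, once; it reports no verdict.
The state is a dict: "time_s": time; "qpos": joint angles; "dq": joint speeds; "joint_efforts": joint torques, N m; "position": TCP position; "ee_rot": TCP orientation; "wrist_force": force on the tool from outside, world axes, zero at the start; "ft_torque": the same for the moment, N m; "grip_width": finger opening in mm.
Only numpy, scipy, OpenCV 4.12 (cv2) and the standard library are available. Lean on these libraries where they do the work, as an engineer would, in place of code of your own. Each camera call takes 0.05 s, during which the arm holds its last target. There are 200 camera calls.

## Working session

There is one attempt and no reset: what is moved stays moved. The work goes in short steps, Python scripts to look and compute and a tool call to move; the robot and the scene stay as the last step left them, time stands still between calls to the robot, and variables do not carry over. Pictures are saved under pics/ and viewed, about 8 in all and at most 12, crops included, and the job is handed in when it is done.

Besides the shell and the picture viewer there is one more tool, called after "Emit:" in YAML: its name, and indented under it one key for each argument. arm_command: Moves the arm, as the interface text tells. Its arguments: {"type":"object","properties":{"deltas":{"type":"array"},"force":{"type":"number"}},"required":["deltas"]}

```bash
mkdir -p pics; ls; python3 - <<'E'
from bench import r
import cv2,numpy as np,json
s=r.state();print({k:np.round(v,3).tolist() for k,v in s.items()})
for n in("scene","top"):
    im=r.snapshot(n);cv2.imwrite(f"pics/{n}0.png",im[:,:,::-1]);np.save(f"pics/{n}0.npy",im)
    c=r.calibration(n);print(n,{k:np.round(v,4).tolist() for k,v in c.items()})
print({k:np.round(v,4).tolist() for k,v in r.calibration("wrist").items()})
E
```

```text
pics
{'time_s': 0.0, 'qpos': [-1.245, 0.468, -0.012, 1.604, 0.006, 1.071, -0.056], 'dq': [0.002, -0.0, -0.002, 0.001, 0.001, -0.001, 0.002], 'joint_efforts': [-0.0, -53.239, 0.022, -25.131, 0.011, 0.008, -0.0], 'position': [234.184, 605.806, 255.333], 'ee_rot': [-0.576, -3.088, 0.003], 'wrist_force': [0.077, 0.394, 0.79], 'ft_torque': [-0.008, 0.034, 0.003], 'grip_width': 85.439}
scene {'mtx': [[469.4935, 0.0, 280.3334], [0.0, 469.4935, 220.5564], [0.0, 0.0, 1.0]], 'xyz': [1004.7255, -403.8563, 678.1211], 'attitude': [-2.1814, -0.9465, 0.3984]}
top {'mtx': [[436.9325, 0.0, 273.9828], [0.0, 436.9325, 198.7575], [0.0, 0.0, 1.0]], 'xyz': [389.7247, 11.3575, 895.7462], 'attitude': [-2.0756, 2.142, -0.1692]}
{'mtx': [[325.1923, 0.0, 276.3479], [0.0, 325.1923, 207.6234], [0.0, 0.0, 1.0]], 'xyz': [171.8927, 630.1689, 373.1035], 'attitude': [2.4025, 1.6461, 0.2176]}
```

View pics/top0.png

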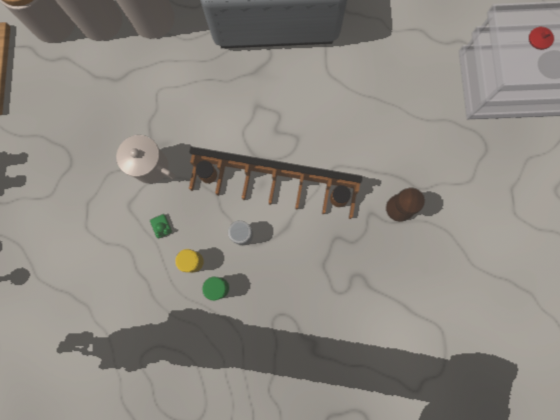

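View pics/scene0.png

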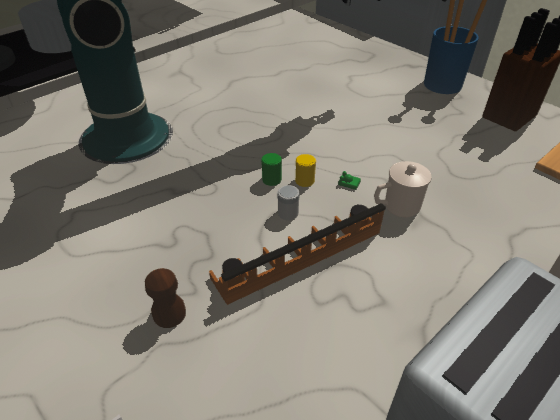

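Top view: the black rail runs from about (190,152) to (360,181). The mug is at (138,155) on its left, the mill at (405,205), the frog at (161,226). There are three tin-like things: silver (240,231), yellow (188,261) and green (215,289). The silver metal one fits the description, since coloured look-alikes are to be left alone. I'll confirm that in enlarged crops.

```bash
cat > h.py <<'E'
import numpy as np,cv2
from scipy.spatial.transform import Rotation as R
from bench import r
def ray(n,uv):
    c=r.calibration(n);K=np.array(c["mtx"]);M=R.from_rotvec(c["attitude"]).as_matrix()
    d=np.linalg.inv(K)@np.array([uv[0],uv[1],1.]);return np.array(c["xyz"]),M@d
def atz(n,uv,z):
    o,d=ray(n,uv);return o+d*(z-o[2])/d[2]
def tri(uvt,uvs):
    o1,d1=ray("top",uvt);o2,d2=ray("scene",uvs)
    t=np.linalg.lstsq(np.c_[d1,-d2],o2-o1,rcond=None)[0];p,q=o1+d1*t[0],o2+d2*t[1]
    return (p+q)/2,np.linalg.norm(p-q)
def proj(n,P):
    c=r.calibration(n);M=R.from_rotvec(c["attitude"]).as_matrix()
    p=(np.atleast_2d(P)-c["xyz"])@M;p=p@np.array(c["mtx"]).T;return p[:,:2]/p[:,2:]
E
python3 - <<'E'
from h import *
t=np.load("pics/top0.npy");s=np.load("pics/scene0.npy")
a=cv2.resize(t[135:275,170:370],None,fx=4,fy=4,interpolation=2)
b=cv2.resize(s[150:310,200:400],None,fx=4,fy=4,interpolation=2)
cv2.imwrite("pics/topc.png",a[:,:,::-1]);cv2.imwrite("pics/scenec.png",b[:,:,::-1][:600])
for p in[(190,152),(360,181)]:print(atz("top",p,75))
E
```

```text
[646.40075838 195.44036524  75.        ]
[ 576.10004887 -132.75314561   75.        ]
```

View pics/topc.png

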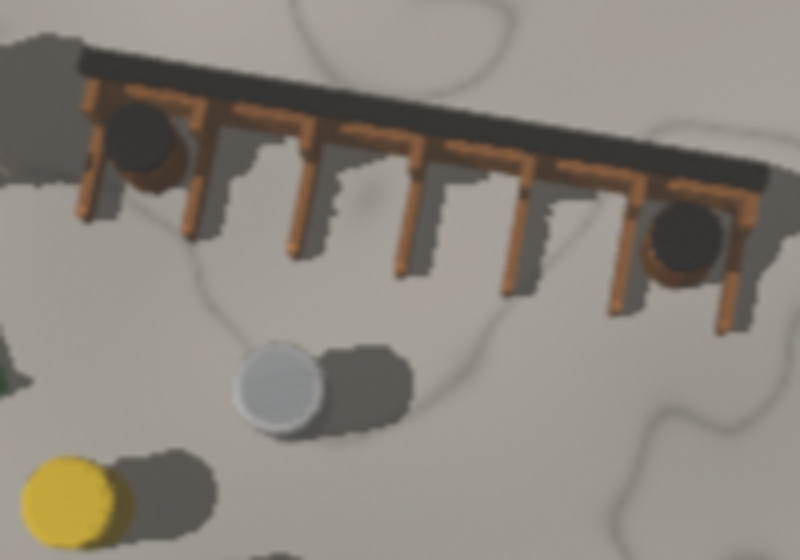

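View pics/scenec.png

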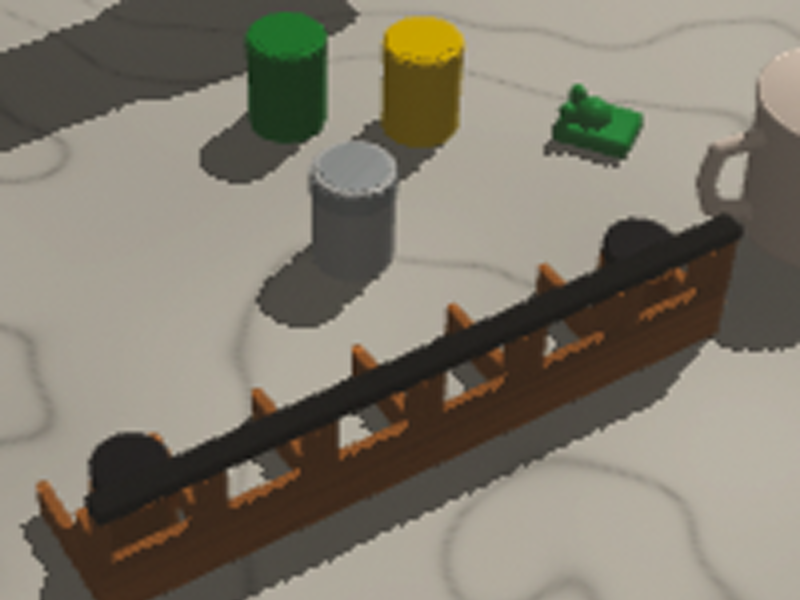

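The silver tin is confirmed: top crop (280,388), scene crop (354,168), metallic with a lid rim. Yellow and green are the look-alikes. Rail back-edge ends are (84,46) and (768,163) in the top crop, and the nose bases run from (84,218) to (724,332). The gaps beside jars are at both ends, and the mug is at the left (+y).

```bash
python3 - <<'E'
from h import *
from scipy.optimize import least_squares
T=lambda p:np.array([170+(p[0]+.5)/4-.5,135+(p[1]+.5)/4-.5])
S=lambda p:np.array([200+(p[0]+.5)/4-.5,150+(p[1]+.5)/4-.5])
L=tri(T((84,46)),S((742,231)));Q=tri(T((768,163)),S((97,510)))
print("rail back-edge ends",L,Q,"len",np.linalg.norm(L[0]-Q[0]))
print("tin top tri",tri(T((280,388)),S((354,168))),"at z60",atz("top",T((280,388)),60))
print("knob",tri((134,153),(411,168)))
ys=np.arange(168,-169,-56)
ptsT=np.array([[41,171,75],[41,-171,75]]+[[-35,y,3] for y in ys],float)
uvT=np.array([T(p) for p in[(84,46),(768,163),(84,218),(189,237),(294,256),(401,274),(508,294),(617,313),(724,332)]])
ptsS=np.array([[41,171,75],[41,-171,75]],float);uvS=np.array([S((742,231)),S((97,510))])
def W(q,p):
    c,s=np.cos(q[2]),np.sin(q[2]);return np.c_[q[0]+c*p[:,0]-s*p[:,1],q[1]+s*p[:,0]+c*p[:,1],p[:,2]]
ft=lambda q:(proj("top",W(q,ptsT))-uvT).ravel()
fs=lambda q:(proj("scene",W(q,ptsS))-uvS).ravel()
for f in(ft,lambda q:np.r_[ft(q),fs(q)]):
    o=least_squares(f,[580,30,-.2]);print("rack",o.x,"res",np.round(o.fun,1))
q=o.x;np.save("rack.npy",q)
tin=atz("top",T((280,388)),60);c,s=np.cos(q[2]),np.sin(q[2])
print("tin in rack",np.array([[c,s],[-s,c]])@(tin[:2]-q[:2]))
P=np.array([[34,y,75.] for y in(140,84,28)]+[[8,28,0],[-60,28,0.]]);print(W(q,P).round(1))
E
```

```text
rail back-edge ends (array([659.62354588, 195.04278847,  70.6218165 ]), np.float64(0.5772700505843338)) (array([ 586.66024989, -137.27238328,   74.81816788]), np.float64(1.5899725643786475)) len 340.2567050029295
tin top tri (array([488.3743167 , 101.869082  ,  57.18721509]), np.float64(0.3953650886901398)) at z60 [487.92353962 101.40610686  60.        ]
knob (array([639.97446768, 296.80353505, 100.52964923]), np.float64(1.5195981981223545))
rack [ 5.85173705e+02  3.67540649e+01 -2.12237960e-01] res [-0.5 -1.4  1.2 -1.1  0.6  0.6  0.3  0.4  0.2  0.3 -0.2  0.5 -0.4  0.2
 -0.8  0.2 -0.5  0.3]
rack [ 5.84856156e+02  3.65305000e+01 -2.15191797e-01] res [-0.3 -1.5  1.4 -0.7  0.7  0.5  0.4  0.4  0.3  0.4 -0.1  0.7 -0.3  0.5
 -0.8  0.5 -0.5  0.7  1.2 -1.2  0.2  1.1]
tin in rack [-108.55010956   42.68079332]
[[648.  166.   75. ]
 [636.  111.3  75. ]
 [624.1  56.6  75. ]
 [598.7  62.2   0. ]
 [532.2  76.7   0. ]]
```

```bash
cat >> h.py <<'E'
q=np.load("rack.npy")
def toW(p):
    c,s=np.cos(q[2]),np.sin(q[2]);return np.array([q[0]+c*p[0]-s*p[1],q[1]+s*p[0]+c*p[1],p[2]])
def toR(w):
    c,s=np.cos(q[2]),np.sin(q[2]);d=np.array(w[:2])-q[:2];return np.array([c*d[0]+s*d[1],-s*d[0]+c*d[1],w[2]])
def goal(w):
    st=r.state();M=R.from_rotvec(st["ee_rot"])
    G=[R.from_matrix(R.from_rotvec([0,0,q[2]+h]).as_matrix()@np.diag([1,-1,-1])) for h in(0,np.pi)]
    d=(np.array(w)-st["position"])
    print("t",st["time_s"],"rackpos",toR(st["position"]).round(1),"F",np.round(st["wrist_force"],2),"grip",round(st["grip_width"],1),"q7",np.round(st["qpos"],2))
    print("shift cm now",(M.inv().apply(d)/10).round(3),"turns",[(M.inv()*g).as_rotvec().round(3).tolist() for g in G])
    print("tool x,y in rack",*[(R.from_rotvec([0,0,-q[2]])*M).apply(v).round(3) for v in np.eye(3)[:2]])
E
python3 -c "
from h import *
goal(toW([34,110,200]))
c=r.calibration('wrist');st=r.state();print(R.from_rotvec(st['ee_rot']).inv().apply(np.array(c['xyz'])-st['position']))"
```

```text
t 0.1 rackpos [-464.2  481.3  255.4] F [ 0.38 -0.4  -0.03] grip 85.6 q7 [-1.25  0.47 -0.01  1.6   0.01  1.07 -0.06]
shift cm now [-54.909 -29.064   5.594] turns [[-0.0, 0.002, 2.988], [-0.002, -0.0, -0.154]]
tool x,y in rack [-0.988  0.153 -0.   ] [ 0.153  0.988 -0.002]
[ 6.68562544e+01  3.22195966e-02 -1.17689971e+02]
```

Emit:
arm_command:
  deltas:
    - [0, -3.2, -1.85, 0, 0, 0, 0]
    - [0, -3.2, -1.85, 0, 0, 0, 0]
    - [0, -3.2, -1.85, 0, 0, 0, 0]
    - [0, -3.2, -1.85, 0, 0, 0, 0]
    - [0, -3.2, -1.85, 0, 0, 0, 0]
    - [0, -3.2, -1.85, 0.5, 0, 0, 0]
    - [0, -3.2, -1.85, 0.5, 0, 0, 0]
    - [0, -3.2, -1.85, 0.5, 0, 0, 0]
    - [0, -3.2, -1.85, 0.5, 0, 0, 0]
    - [0, -3.2, -1.85, 0.5, 0, 0, 0]
    - [0, -3.2, -1.85, 0.5, 0, 0, 0]
    - [0, -3.2, -1.85, 0.5, 0, 0, 0]
  force: 30

```text
time_s: 1.6
position: [512.9, 259.7, 220.8]
ee_rot: [-0.576, -3.088, 0.001]
wrist_force: [0.3, -0.1, 0.3]
grip_width: 0.2
```

Emit:
arm_command:
  deltas:
    - [0, -3.2, -1.85, 0.5, 0, 0, 0]
    - [0, -3.2, -1.85, 0.5, 0, 0, 0]
    - [0, -3.2, -1.85, 0.5, 0, 0, 0]
    - [0, -3.2, -1.85, 0.5, 0, 0, 0]
    - [0, 0, 0, 0, 0, 0, -0.1]
    - [0, 0, 0, 0, 0, 0, -0.054]
    - [0, 0, 0, 0, 0, 0, 0]
    - [0, 0, 0, 0, 0, 0, 0]

```text
time_s: 2.6
position: [605.0, 145.6, 201.1]
ee_rot: [-0.338, -3.123, 0.0]
wrist_force: [-0.0, -0.2, -0.2]
grip_width: -0.2
```

```bash
python3 - <<'E'
from h import *
goal(toW([34,140,110]))
c=r.calibration('wrist');im=r.snapshot("wrist")
np.savez("w1.npz",im=im,K=c["mtx"],o=c["xyz"],a=c["attitude"])
cv2.imwrite("pics/w1.png",im[:,:,::-1])
E
```

```text
t 2.6 rackpos [ -3.6 110.9 201.1] F [-0.01 -0.17 -0.16] grip -0.2 q7 [-0.39  0.48  0.13  1.73 -0.08  0.94  1.13]
shift cm now [-3.762  2.917  9.108] turns [[-0.001, 0.0, 3.141], [-0.0, -0.0, -0.0]]
tool x,y in rack [-1.  0.  0.] [ 0.  1. -0.]
```

View pics/w1.png

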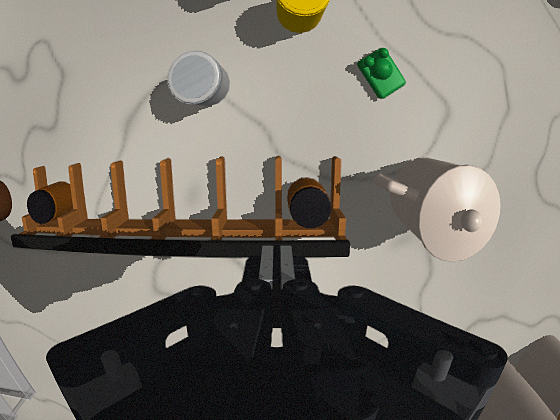

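Wrist view: rail top's far edge runs from (14,247) to (348,256), noses from (40,168) to (337,157), tin lid centre (197,77), mug at right. I'll fit this together with the top view.

```bash
cat >> h.py <<'E'
def fproj(f,P):
    d=(np.atleast_2d(P)-f["o"])@R.from_rotvec(f["a"]).as_matrix();rr=np.hypot(d[:,0],d[:,1])
    k=np.arctan2(rr,d[:,2])/rr*f["K"][0,0];return d[:,:2]*k[:,None]+f["K"][:2,2]
E
python3 - <<'E'
from h import *
from scipy.optimize import least_squares
f=np.load("w1.npz");ys=np.arange(168,-169,-56)
P=np.array([[41,171,75],[27,171,75],[41,-171,75]]+[[-35,y,3] for y in ys],float)
uv=np.array([(349,256),(349,241),(13,248),(338,157),(277.5,157),(220.5,157),(166,158.5),(118.5,161),(76,164),(39.5,168)])
W=lambda g,p:np.c_[g[0]+np.cos(g[2])*p[:,0]-np.sin(g[2])*p[:,1],g[1]+np.sin(g[2])*p[:,0]+np.cos(g[2])*p[:,1],p[:,2]]
o=least_squares(lambda g:(fproj(f,W(g,P))-uv).ravel(),q,loss="soft_l1");print("rack",o.x,"was",q);print((fproj(f,W(o.x,P))-uv).round(1).tolist())
# free rail height/x offset
def h(g):
    p=P.copy();p[:3,2]=g[3];return (fproj(f,W(g,p))-uv).ravel()
o2=least_squares(h,[*q,75],loss="soft_l1");print("free rail z",o2.x)
t=least_squares(lambda g:(np.r_[fproj(f,[g[:3]])[0]-(197,77),proj("top",[g[:3]])[0]-(239.6,231.6)]),[488,101,60]);print("tin top tri",t.x,t.fun)
np.save("rack_w.npy",o.x)
t2=least_squares(lambda g:fproj(f,[[g[0],g[1],60]])[0]-(197,77),[488,101]);print("tin z60",t2.x)
for g in(q,o.x):
    q[:]=g;print("tin rack",toR([*t2.x,0]),"rail y140",toW([34,140,75]))
E
```

```text
rack [ 5.83935738e+02  3.64069354e+01 -2.08274166e-01] was [ 5.84856156e+02  3.65305000e+01 -2.15191797e-01]
[[-0.1, 1.3], [1.1, 0.7], [-0.7, 0.9], [-3.8, -1.1], [-0.3, -1.2], [-0.3, -0.3], [0.5, 0.1], [-0.2, 0.2], [0.7, 0.0], [1.9, -1.0]]
free rail z [ 5.84160712e+02  3.64082414e+01 -2.09607954e-01  7.25853038e+01]
tin top tri [487.88866477 103.7163905   50.14875833] [-0.18668279  0.33664891 -0.60593556  0.65511517]
tin z60 [489.56140066 105.98934518]
tin rack [-107.92870594   47.50806168    0.        ] rail y140 [647.96683389 166.04128058  75.        ]
tin rack [-106.72250592   48.56474052    0.        ] rail y140 [646.14900561 166.3511901   75.        ]
```

```bash
python3 - <<'E'
from h import *
q[:]=[584.2,36.45,-.2110];np.save("rack.npy",q)
goal(toW([34,140,110]))
E
```

```text
t 2.65 rackpos [ -2.5 111.2 201.2] F [0.45 0.73 0.96] grip 0.0 q7 [-0.39  0.48  0.13  1.73 -0.08  0.94  1.13]
shift cm now [-3.638  2.899  9.117] turns [[-0.0, 0.0, 3.137], [-0.0, -0.0, -0.004]]
tool x,y in rack [-1.     0.004  0.   ] [ 0.004  1.    -0.   ]
```

Emit:
arm_command:
  deltas:
    - [0, -1.2, 0.97, 1, 0, 0, -0.004]
    - [0, -1.2, 0.97, 2, 0, 0, 0]
    - [0, -1.25, 0.97, 2, 0, 0, 0]
    - [0, 0, 0, 2, 0, 0, 0]
    - [0, 0, 0, 1.5, 0, 0, 0]
    - [0, 0, 0, 0.5, 0, 0, 0]
    - [0, 0, 0, 0.2, 0, 0, 0]
    - [0, 0, 0, 0, 0, 0, 0]
    - [0, 0, 0, 0, 0, 0, 0]

```text
time_s: 3.78
position: [647.4, 166.5, 110.2]
ee_rot: [0.33, 3.123, 0.001]
wrist_force: [-0.8, 0.5, -0.2]
grip_width: -0.2
```

```bash
python3 - <<'E'
from h import *
goal(toW([34,140,98]))
c=r.calibration('wrist');im=r.snapshot("wrist")
np.savez("w2.npz",im=im,K=c["mtx"],o=c["xyz"],a=c["attitude"])
cv2.imwrite("pics/w2.png",cv2.resize(im[100:400,130:490],None,fx=2,fy=2)[:,:,::-1])
E
```

```text
t 3.775 rackpos [ 34.6 140.4 110.2] F [-0.8   0.54 -0.24] grip -0.2 q7 [-0.39  0.66  0.12  1.66 -0.1   0.83  1.14]
shift cm now [ 0.058 -0.037  1.215] turns [[-0.002, 0.001, -3.141], [0.001, 0.001, 0.0]]
tool x,y in rack [-1.    -0.    -0.001] [-0.     1.     0.001]
```

View pics/w2.png

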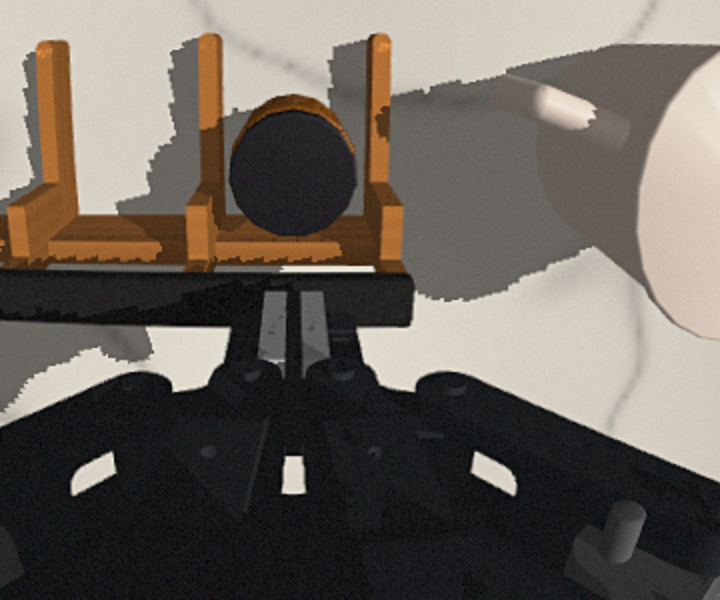

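Closed tips hover over the rail in line with the first gap (the jar). Tip edge is about 2 mm too far back, so I correct by 2 mm and descend.

Emit:
arm_command:
  deltas:
    - [0, 0.2, 0, 0.4, 0, 0, 0]
    - [0, 0, 0, 0.4, 0, 0, 0]
    - [0, 0, 0, 0.2, 0, 0, 0]
    - [0, 0, 0, 0.1, 0, 0, 0]
    - [0, 0, 0, 0.1, 0, 0, 0]
    - [0, 0, 0, 0, 0, 0, 0]
    - [0, 0, 0, 0, 0, 0, 0]
    - [0, 0, 0, 0, 0, 0, 0]

```text
time_s: 4.82
position: [645.0, 166.8, 97.4]
ee_rot: [0.331, 3.124, 0.0]
wrist_force: [-1.8, 0.5, 2.0]
grip_width: 0.2
```

```bash
python3 - <<'E'
from h import *
goal(toW([32,28,97]))
E
```

```text
t 4.825 rackpos [ 32.2 140.2  97.4] F [-1.8   0.54  2.03] grip 0.2 q7 [-0.39  0.67  0.12  1.67 -0.1   0.8   1.14]
shift cm now [  0.021 -11.22    0.038] turns [[-0.0, 0.0, -3.141], [0.0, 0.0, 0.0]]
tool x,y in rack [-1. -0. -0.] [-0.  1.  0.]
```

Emit:
arm_command:
  deltas:
    - [0, 0, 0, 0.04, 0, 0, 0]
    - [0, 0, 0, 0, 0, 0, 0]
    - [0, 0, -0.5, 0, 0, 0, 0]
    - [0, 0, -0.5, 0, 0, 0, 0]
    - [0, 0, -0.5, 0, 0, 0, 0]
    - [0, 0, -0.5, 0, 0, 0, 0]
    - [0, 0, -0.5, 0, 0, 0, 0]
    - [0, 0, -0.5, 0, 0, 0, 0]

```text
time_s: 5.82
position: [638.7, 137.1, 96.9]
ee_rot: [0.331, 3.124, 0.0]
wrist_force: [0.5, 1.7, 2.0]
grip_width: -0.1
```

```bash
python3 - <<'E'
from h import *
goal(toW([32,28,97]))
E
```

```text
t 5.825 rackpos [ 32.2 109.9  96.9] F [0.5  1.65 2.02] grip -0.1 q7 [-0.35  0.66  0.12  1.7  -0.1   0.79  1.18]
shift cm now [ 2.400e-02 -8.187e+00 -8.000e-03] turns [[-0.0, 0.0, -3.141], [0.0, 0.0, 0.0]]
tool x,y in rack [-1. -0. -0.] [-0.  1.  0.]
```

Contact is steady at 2 N. I continue the remaining 82 mm.

Emit:
arm_command:
  deltas:
    - [0, 0, -0.6, 0, 0, 0, 0]
    - [0, 0, -0.6, 0, 0, 0, 0]
    - [0, 0, -0.6, 0, 0, 0, 0]
    - [0, 0, -0.6, 0, 0, 0, 0]
    - [0, 0, -0.6, 0, 0, 0, 0]
    - [0, 0, -0.6, 0, 0, 0, 0]
    - [0, 0, -0.6, 0, 0, 0, 0]

```text
time_s: 6.7
position: [629.9, 95.9, 96.9]
ee_rot: [0.331, 3.124, -0.0]
wrist_force: [1.0, 2.0, 2.9]
grip_width: 0.0
```

Emit:
arm_command:
  deltas:
    - [0, 0, -0.6, 0, 0, 0, 0]
    - [0, 0, -0.6, 0, 0, 0, 0]
    - [0, 0, -0.6, 0, 0, 0, 0]
    - [0, 0, -0.6, 0, 0, 0, 0]
    - [0, 0, -0.6, 0, 0, 0, 0]
    - [0, 0, -0.6, 0, 0, 0, 0]
    - [0, 0, -0.4, 0, 0, 0, 0]
    - [0, 0, 0, 0, 0, 0, 0]
    - [0, 0, 0, 0, 0, 0, 0]
    - [0, 0, 0, 0, 0, 0, 0]

```text
time_s: 7.95
position: [621.5, 56.6, 96.8]
ee_rot: [-0.331, -3.124, 0.001]
wrist_force: [-0.2, -1.9, 3.6]
grip_width: -0.1
```

```bash
python3 - <<'E'
from h import *
goal(toW([32,28,97]))
E
```

```text
t 7.95 rackpos [32.3 27.5 96.8] F [-0.17 -1.94  3.61] grip -0.1 q7 [-0.23  0.62  0.12  1.78 -0.1   0.75  1.3 ]
shift cm now [ 0.026  0.047 -0.021] turns [[-0.0, 0.001, 3.141], [-0.001, -0.0, -0.0]]
tool x,y in rack [-1.  0.  0.] [ 0.     1.    -0.001]
```

Slide done: in contact throughout at 2–3.6 N, stopped at y≈27.5. Next I lift and look at the tin from here.

Emit:
arm_command:
  deltas:
    - [0, 0, 0, -1, 0, 0, 0]
    - [0, 0, 0, -2.5, 0, 0, 0]
    - [0, 0, 0, -3, 0, 0, 0]
    - [0, 0, 0, -1, 0, 0, 0]
    - [0, 0, 0, 0, 0, 0, 0]
    - [0, 0, 0, 0, 0, 0, 0]

```text
time_s: 8.7
position: [620.8, 57.3, 170.7]
ee_rot: [-0.33, -3.122, 0.001]
wrist_force: [-0.8, -0.7, 0.3]
grip_width: 0.2
```

```bash
python3 - <<'E'
from h import *
goal(toW([-155,46,150]))
c=r.calibration('wrist');im=r.snapshot("wrist")
np.savez("w3.npz",im=im,K=c["mtx"],o=c["xyz"],a=c["attitude"])
f=np.load("w3.npz")
for n,p in(("tin",[-108,46,60]),("tinbase",[-108,46,0])):print(n,fproj(f,[toW(p)]))
for n,p in(("yel",(188,261)),("grn",(215,289))):print(n,toR(atz("top",p,60)))
cv2.imwrite("pics/w3.png",cv2.resize(im[:280,100:500],None,fx=2,fy=2)[:,:,::-1])
E
```

```text
t 8.7 rackpos [ 31.4  28.1 170.7] F [-0.81 -0.67  0.3 ] grip 0.2 q7 [-0.24  0.52  0.13  1.75 -0.08  0.89  1.28]
shift cm now [18.637  1.801  2.105] turns [[0.003, -0.001, -3.141], [-0.001, -0.002, 0.0]]
tool x,y in rack [-1.    -0.     0.002] [-0.     1.    -0.001]
tin [[302.23628628  21.73594355]]
tinbase [[297.09413836  41.49808072]]
yel [-180.52017275  129.5676087    60.        ]
grn [-222.32487146   67.84576647   60.        ]
```

View pics/w3.png

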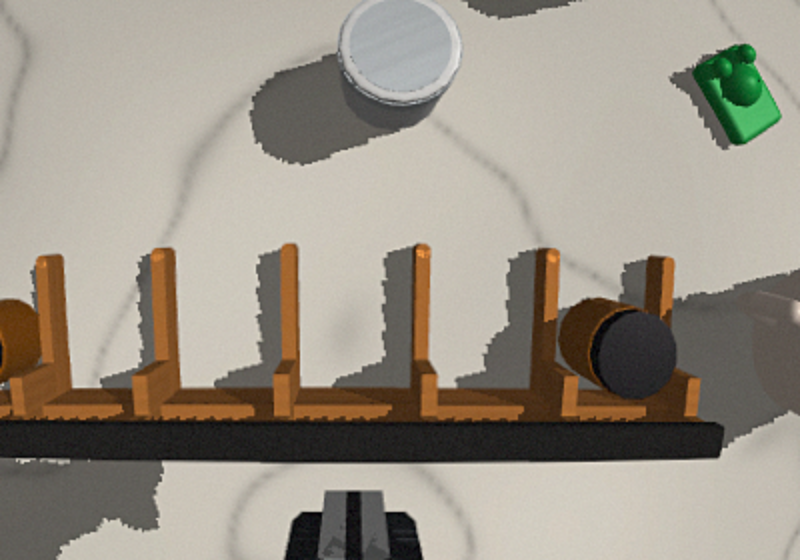

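Fingers sit centred on the third gap (crop 353, between dividers 288 and 422). The tin lid centre at crop (400,48) puts the tin at rack ≈(-106.5, 44.5). The green tin, near (-222,68), and the yellow one, near (-180,130), are clear of the approach.

Emit:
arm_command:
  deltas:
    - [0.35, 2, 0.2, 0, 0, 0, 0]
    - [0.35, 3.2, 0.3, 0, 0, 0, 0]
    - [0.35, 4, 0.3, 0, 0, 0, 0]
    - [0.35, 4, 0.3, 0, 0, 0, 0]
    - [0.35, 3.4, 0.3, 0, 0, 0, 0]
    - [0.35, 2, 0.2, 0, 0, 0, 0]
    - [0.35, 0, 0, 2, 0, 0, 0]
    - [0.35, 0, 0, 3, 0, 0, 0]
    - [0.35, 0, 0, 3, 0, 0, 0]
    - [0.35, 0, 0, 2, 0, 0, 0]
    - [0.35, 0, 0, 0, 0, 0, 0]
    - [0.35, 0, 0, 0, 0, 0, 0]

```text
time_s: 10.25
position: [443.3, 111.8, 72.1]
ee_rot: [0.331, 3.124, 0.0]
wrist_force: [0.2, 0.3, 0.6]
grip_width: 29.8
```

```bash
python3 - <<'E'
from h import *
goal(toW([-155,44.5,52]))
im=r.snapshot("scene");cv2.imwrite("pics/s2.png",cv2.resize(im[90:310,200:460],None,fx=2.7,fy=2.7)[:,:,::-1])
E
```

```text
t 10.25 rackpos [-153.6   44.2   72.1] F [0.19 0.31 0.61] grip 29.8 q7 [-0.39  0.45  0.08  2.19 -0.07  0.5   1.11]
shift cm now [0.14  0.03  2.011] turns [[-0.0, 0.0, -3.142], [0.0, 0.0, 0.0]]
tool x,y in rack [-1. -0. -0.] [-0.  1.  0.]
```

View pics/s2.png

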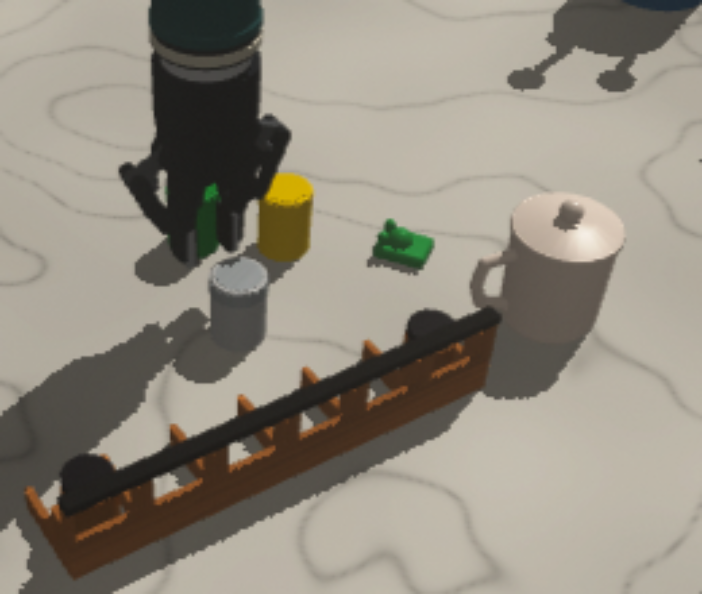

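Emit:
arm_command:
  deltas:
    - [0.35, 0, 0, 1, 0, 0, 0]
    - [0.35, 0, 0, 0.9, 0, 0, 0]
    - [0.35, 0, 0, 0.1, 0, 0, 0]
    - [0.35, -0.5, 0, 0, 0, 0, 0]
    - [0.35, -0.5, 0, 0, 0, 0, 0]
    - [0.35, -0.5, 0, 0, 0, 0, 0]
    - [0.35, -0.3, 0, 0, 0, 0, 0]
    - [0.35, -0.3, 0, 0, 0, 0, 0]
    - [0.35, -0.3, 0, 0, 0, 0, 0]
    - [0.35, 0, 0, 0, 0, 0, 0]

```text
time_s: 11.55
position: [466.7, 106.7, 51.9]
ee_rot: [0.331, 3.124, 0.0]
wrist_force: [0.2, 0.4, 0.9]
grip_width: 29.7
```

```bash
python3 - <<'E'
from h import *
goal(toW([-89,28,52]))
E
```

```text
t 11.55 rackpos [-129.6   44.1   51.9] F [0.23 0.4  0.87] grip 29.7 q7 [-0.36  0.52  0.07  2.14 -0.08  0.48  1.14]
shift cm now [-4.063 -1.612 -0.012] turns [[-0.0, 0.0, -3.142], [0.0, 0.0, 0.0]]
tool x,y in rack [-1. -0. -0.] [-0.  1.  0.]
```

Emit:
arm_command:
  deltas:
    - [0.35, -0.4, -0.1, 0, 0, 0, 0]
    - [0.35, -0.45, -0.18, 0, 0, 0, 0]
    - [0.35, -0.45, -0.18, 0, 0, 0, 0]
    - [0.35, -0.45, -0.18, 0, 0, 0, 0]
    - [0.35, -0.45, -0.18, 0, 0, 0, 0]
    - [0.35, -0.45, -0.2, 0, 0, 0, 0]
    - [0.35, -0.45, -0.2, 0, 0, 0, 0]
    - [0.35, -0.45, -0.2, 0, 0, 0, 0]
    - [0.35, -0.45, -0.2, 0, 0, 0, 0]
    - [0.35, 0, 0, 0, 0, 0, 0]
    - [0.35, 0, 0, 0, 0, 0, 0]

```text
time_s: 12.92
position: [502.4, 82.4, 51.9]
ee_rot: [0.331, 3.124, -0.0]
wrist_force: [-0.6, 0.2, -1.3]
grip_width: 29.8
```

```bash
python3 - <<'E'
from h import *
goal(toW([-19,28,52]))
im=r.snapshot("scene");a=cv2.resize(im[150:310,200:360],None,fx=2.6,fy=2.6)
b=r.snapshot("wrist");b=b[60:300,130:510];b=cv2.resize(b,None,fx=1,fy=1)
o=np.zeros((416,416+380,3),np.uint8);o[:,:416]=a;o[:240,416:]=b
cv2.imwrite("pics/s3.png",o[:,:,::-1])
E
```

```text
t 12.925 rackpos [-89.6  27.8  51.9] F [-0.59  0.18 -1.32] grip 29.8 q7 [-0.29  0.55  0.07  2.07 -0.08  0.52  1.2 ]
shift cm now [-7.058e+00  1.600e-02 -7.000e-03] turns [[0.001, -0.0, 3.141], [0.0, 0.0, -0.0]]
tool x,y in rack [-1.  0. -0.] [0. 1. 0.]
```

View pics/s3.png

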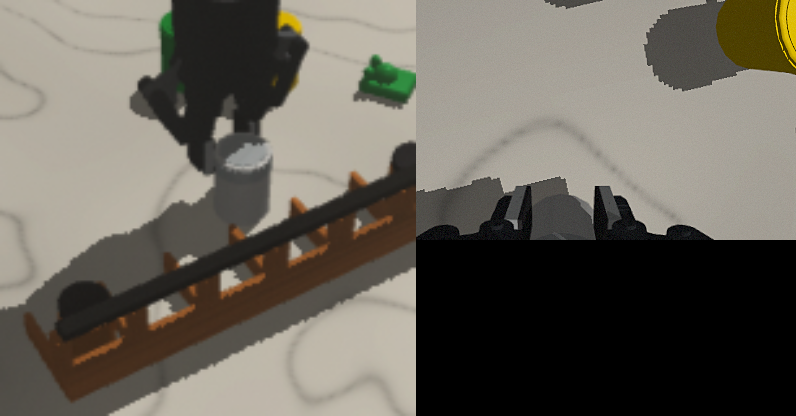

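Tin is cradled centrally between the fingers (wrist crop: tin 565, fingers 522/602) and lined up with gap three. I push straight in.

Emit:
arm_command:
  deltas:
    - [0.35, -0.4, 0.02, 0, 0, 0, 0]
    - [0.35, -0.4, 0, 0, 0, 0, 0]
    - [0.35, -0.4, 0, 0, 0, 0, 0]
    - [0.35, -0.4, 0, 0, 0, 0, 0]
    - [0.35, -0.4, 0, 0, 0, 0, 0]
    - [0.35, -0.4, 0, 0, 0, 0, 0]
    - [0.35, -0.4, 0, 0, 0, 0, 0]
    - [0.35, -0.4, 0, 0, 0, 0, 0]
    - [0.35, -0.4, 0, 0, 0, 0, 0]
    - [0.35, -0.4, 0, 0, 0, 0, 0]
    - [0.35, 0, 0, 0, 0, 0, 0]

```text
time_s: 14.4
position: [542.0, 74.3, 51.9]
ee_rot: [0.331, 3.123, 0.0]
wrist_force: [-0.0, 0.9, -0.5]
grip_width: 29.8
```

Emit:
arm_command:
  deltas:
    - [0.35, -0.4, 0, 0, 0, 0, 0]
    - [0.35, -0.4, 0, 0, 0, 0, 0]
    - [0.35, -0.4, 0, 0, 0, 0, 0]
    - [0.35, -0.4, 0, 0, 0, 0, 0]
    - [0.35, -0.4, 0, 0, 0, 0, 0]
    - [0.35, 0, 0, 0, 0, 0, 0]
    - [0.35, 0, 0, 0, 0, 0, 0]

```text
time_s: 15.28
position: [561.2, 70.1, 51.9]
ee_rot: [0.331, 3.124, 0.0]
wrist_force: [0.5, -0.3, 1.1]
grip_width: 30.0
```

```bash
python3 - <<'E'
from h import *
goal(toW([-19,28,52]))
im=r.snapshot("scene");a=cv2.resize(im[170:310,230:370],None,fx=4,fy=4)
cv2.imwrite("pics/s4.png",a[:,:,::-1])
E
```

```text
t 15.275 rackpos [-29.5  28.1  51.9] F [ 0.51 -0.26  1.13] grip 30.0 q7 [-0.24  0.61  0.08  1.94 -0.08  0.59  1.24]
shift cm now [-1.053 -0.014 -0.006] turns [[-0.001, 0.0, -3.142], [0.0, 0.001, 0.0]]
tool x,y in rack [-1.    -0.    -0.001] [-0.  1.  0.]
```

Emit:
arm_command:
  deltas:
    - [0.35, -0.2, 0, 0, 0, 0, 0]
    - [0.35, -0.2, 0, 0, 0, 0, 0]
    - [0.35, -0.2, 0, 0, 0, 0, 0]
    - [0.35, -0.1, 0, 0, 0, 0, 0]
    - [0.35, 0, 0, 0, 0, 0, 0]

```text
time_s: 15.95
position: [568.0, 68.8, 51.9]
ee_rot: [0.331, 3.124, 0.0]
wrist_force: [-1.5, 0.1, 1.2]
grip_width: 30.1
```

Emit:
arm_command:
  deltas:
    - [0.35, -0.1, 0, 0, 0, 0, 0]
    - [0.35, -0.1, 0, 0, 0, 0, 0]
    - [0.35, 0, 0, 0, 0, 0, 0]

```text
time_s: 16.32
position: [569.9, 68.3, 51.9]
ee_rot: [0.331, 3.124, 0.0]
wrist_force: [-1.1, 0.4, -0.4]
grip_width: 29.8
```

Emit:
arm_command:
  deltas:
    - [0.35, -0.1, 0, 0, 0, 0, 0]
    - [0.35, 0, 0, 0, 0, 0, 0]

```text
time_s: 16.58
position: [570.8, 68.1, 51.9]
ee_rot: [0.331, 3.124, 0.0]
wrist_force: [-1.0, 0.4, 0.8]
grip_width: 29.7
```

Emit:
arm_command:
  deltas:
    - [0.35, -0.1, 0, 0, 0, 0, 0]
    - [0.35, 0, 0, 0, 0, 0, 0]

```text
time_s: 16.82
position: [571.3, 68.0, 51.8]
ee_rot: [-0.33, -3.123, 0.0]
wrist_force: [-3.6, 0.6, 1.7]
grip_width: 30.4
```

Emit:
arm_command:
  deltas:
    - [0.35, -0.1, 0, 0, 0, 0, 0]
    - [0.35, 0, 0, 0, 0, 0, 0]
    - [0.35, 0, 0, 0, 0, 0, 0]

```text
time_s: 17.2
position: [571.5, 68.0, 51.7]
ee_rot: [-0.33, -3.122, 0.0]
wrist_force: [-5.9, 1.2, 3.5]
grip_width: 29.7
```

```bash
python3 - <<'E'
from h import *
goal(toW([-19,28,52]))
im=r.snapshot("scene");a=cv2.resize(im[170:310,230:370],None,fx=4,fy=4)
cv2.imwrite("pics/s4.png",a[:,:,::-1])
E
```

```text
t 17.2 rackpos [-19.1  28.2  51.7] F [-5.9   1.16  3.5 ] grip 29.7 q7 [-0.24  0.63  0.08  1.91 -0.08  0.61  1.25]
shift cm now [-0.005 -0.019 -0.028] turns [[0.004, -0.001, -3.141], [-0.0, -0.003, 0.0]]
tool x,y in rack [-1.    -0.     0.003] [-0.  1. -0.]
```

View pics/s4.png

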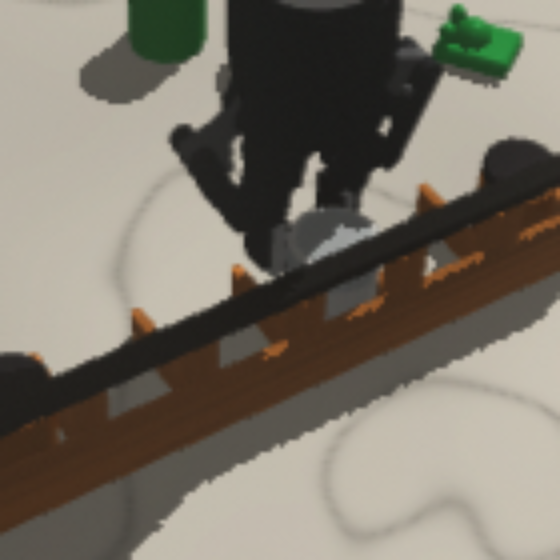

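The push stopped with about 6 N at TCP x = -19.1, the value predicted for a tin fully home, and the tin shows in the third gap. I draw straight back, then rise.

Emit:
arm_command:
  deltas:
    - [0.35, 0.1, 0, 0, 0, 0, 0]
    - [0.35, 0.2, 0, 0, 0, 0, 0]
    - [0.35, 0.5, 0, 0, 0, 0, 0]
    - [0.35, 1.5, 0, 0, 0, 0, 0]
    - [0.35, 2, 0, 0, 0, 0, 0]
    - [0.35, 2, 0, 0, 0, 0, 0]
    - [0.35, 1, 0, -1, 0, 0, 0]
    - [0.35, 0, 0, -3, 0, 0, 0]
    - [0.35, 0, 0, -4, 0, 0, 0]
    - [0.35, 0, 0, -4, 0, 0, 0]
    - [0.35, 0, 0, -4, 0, 0, 0]
    - [0.35, 0, 0, -4, 0, 0, 0]

```text
time_s: 18.75
position: [501.2, 82.9, 254.1]
ee_rot: [0.331, 3.123, 0.001]
wrist_force: [-0.9, 0.3, -0.3]
grip_width: 30.1
```

Emit:
arm_command:
  deltas:
    - [0.35, 3, 0, 0, 0, 0, 0]
    - [0.35, 3, 0, 0, 0, 0, 0]
    - [0.35, 1, 0, 0, 0, 0, 0]
    - [0.35, 0, 0, 0, 0, 0, 0]
    - [0.35, 0, 0, 0, 0, 0, 0]
    - [0.35, 0, 0, 0, 0, 0, 0]
    - [0.35, 0, 0, 0, 0, 0, 0]

```text
time_s: 19.62
position: [433.2, 97.5, 251.7]
ee_rot: [-0.331, -3.124, 0.0]
wrist_force: [-0.1, -0.1, -0.9]
grip_width: 29.9
```

```bash
python3 - <<'E'
from h import *
goal(toW([-19,28,52]))
im=r.snapshot("scene");t=r.snapshot("top");w=r.snapshot("wrist")
a=cv2.resize(im[180:300,240:360],None,fx=2.5,fy=2.5);b=cv2.resize(t[120:240,120:420],None,fx=2.6,fy=2.6)
o=np.zeros((600,800,3),np.uint8);o[:300,:300]=a;o[:250,300:300]=0;o[300:600,:750]=b[:300,:750];o[:300,320:720]=w[120:420,80:480]
cv2.imwrite("pics/f.png",o[:,:,::-1])
print("exp tin top px",proj("top",[toW([8,28,60])]),proj("scene",[toW([8,28,60])]))
for n in("top","scene"):
    i0=np.load(f"pics/{n}0.npy").astype(int);i1=t if n=="top" else im
    for k,P in(("mug",toR(atz("top",(138,155),113))),("frog",toR(atz("top",(161,226),20))),("mill",toR(atz("top",(405,205),60)))):
        u,v=proj(n,[toW(P)])[0].astype(int);d=np.abs(i0-i1)[max(v-20,0):v+20,u-20:u+20];print(n,k,(u,v),"meandiff",d.mean().round(2))
E
```

```text
t 19.625 rackpos [-160.4   28.1  251.7] F [-0.14 -0.1  -0.87] grip 29.9 q7 [-0.37  0.12  0.08  2.09 -0.01  0.93  1.08]
shift cm now [-1.4145e+01  4.0000e-03  1.9964e+01] turns [[-0.0, 0.0, 3.141], [-0.0, -0.0, -0.0]]
tool x,y in rack [-1.  0.  0.] [ 0.  1. -0.]
exp tin top px [[258.72580121 175.41807896]] [[313.40716417 228.1536272 ]]
top mug (np.int64(137), np.int64(155)) meandiff 30.45
top frog (np.int64(160), np.int64(226)) meandiff 58.81
top mill (np.int64(405), np.int64(205)) meandiff 18.56
scene mug (np.int64(405), np.int64(163)) meandiff 0.83
scene frog (np.int64(347), np.int64(175)) meandiff 1.03
scene mill (np.int64(164), np.int64(289)) meandiff 21.57
```

View pics/f.png

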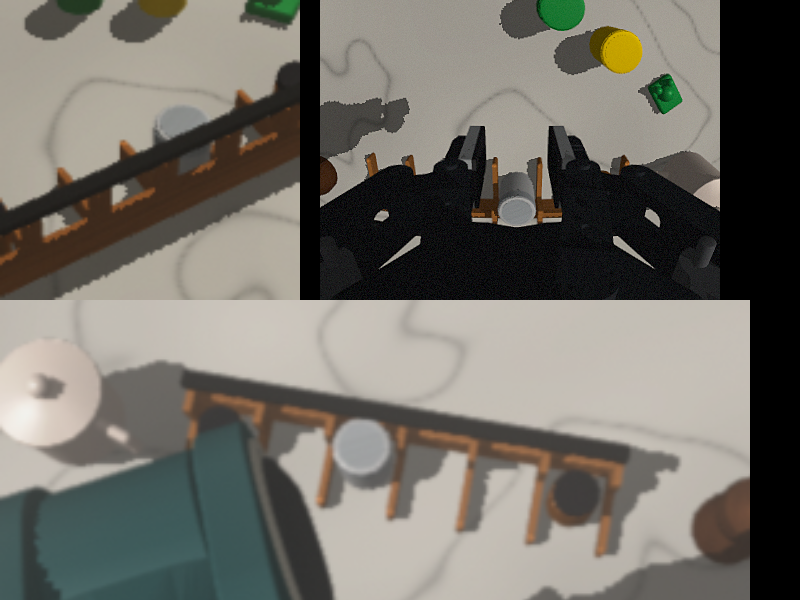

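The tin is in the third gap, upright, at top pixel (258.9,176.5) against (258.7,175.4) expected. The mill patch differs, probably from the arm's shadow, so I check that before handing in.

```bash
python3 - <<'E'
from h import *
im=r.snapshot("scene");i0=np.load("pics/scene0.npy")
for n,(x,y,w,h) in dict(mill=(140,262,50,68),mug=(385,155,50,62),frog=(335,168,30,24),jar_b=(220,255,26,16),jar_a=(347,203,28,14)).items():
    t=i0[y:y+h,x:x+w];R_=cv2.matchTemplate(im[y-8:y+h+8,x-8:x+w+8],t,cv2.TM_CCOEFF_NORMED);_,m,_,l=cv2.minMaxLoc(R_);print(n,round(m,3),(l[0]-8,l[1]-8))
s=r.state();print(s["time_s"],np.round(s["wrist_force"],2));print(r.close_job())
E
```

```text
mill 0.765 (0, 0)
mug 1.0 (0, 0)
frog 1.0 (0, 0)
jar_b 0.976 (0, 0)
jar_a 1.0 (0, 0)
19.825 [-0.79 -0.34  0.05]
the job is handed in; nothing more can be done
None
```

I ran the closed fingertips along the rail from the first gap to the third, pushed the silver tin home into the third gap, and handed the job in at 19.8 s.

- **Rail run:** I slid from about y = +140 mm to +27.5 mm in the rack's frame. The upward force read 2.0, 2.9 and 3.6 N at each of the points where I checked it, so contact looked light and steady.
- **Tin:** I pushed it over the counter in a two-finger cradle. It stopped hard at about 6 N, with the hand at x = -19.1 mm where I had predicted -19 mm for a tin fully home. I then drew the hand back and up to 250 mm, where it reads no contact force.
- **Last look:** The tin stands upright in the third gap. In the top view its lid sits 1.1 px (about 2 mm) towards the front of where I expected it. That is within the calibration error, and the rail showed the same offset, so I took the hard stop as the deciding sign.
- **Other things:** The mug, the frog and both jars show no shift against the first picture. The mill also matched with no shift, but only at 0.77, most likely because of the arm's shadow. The arm never went near it.

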